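Load a coupon blank into the feeder lane whose follower still springs

ROBOT

A 6-joint arm with a two-finger parallel gripper is mounted at the origin on a cart in front of the work surface, level with it; the furniture and walls round the work are solid. World frame = base frame: x ahead of the robot, y to its left, z up, the work surface at z = 0. Lengths are in m, angles in rad, forces in N, time in s.
With the tool pointing down it reaches from about 0.25 to 0.725 m from the base axis. Payload 4 kg.
Tool frame: the origin (TCP) lies between the finger pads; the fingertips stand 11 mm ahead of it and the grasp point (between the pads) lies 8 mm behind it (bot.tip_extent is the distance from the TCP to the fingertips, in m); z points along the fingers, y is the line along which they close (so a half turn about z gives the same grasp; the last joint's range is limited). The gripper opens to 85 mm and grips with 20 to 120 N. Pads are 22 mm wide; open, the fingers measure 114 mm over their backs; the gripper's body (76 mm by 85 mm) begins 54 mm behind the grasp point. The pads swing forward as they close: fully open they stand 13 mm farther back than shut.
Start: joints at [-1.168, 0.241, 0.005, 1.335, 0, 1.571], TCP at [0.196, -0.46, 0.242] pointing down, gripper open.
Joint ranges: [-2.72, 2.72], [-1.05, 1.87], [-1.09, 1.28], [-1.99, 2.15], [-1.42, 1.44], [-3.14, 3.14]. Speed limits (rad/s): [2.79, 2.79, 3.14, 3.14, 3.14, 3.14].

INTERFACE

Orientations are given as a unit quaternion [x, y, z, w].
In Python, from workcell import bot gives the robot as it stands. The module is installed in compiled form; this text tells all that it offers.
- The arm moves only by the tool drive_tool, never from a script. Its argument "rows" is a list of rows, each an object of numbers: "dx", "dy", "dz": the shift along the tool's x, y, z in units of 50 mm (1.0 is 50 mm); "wx", "wy", "wz": the turn, a rotation vector about the tool's x, y, z in units of 5 degrees (1.0 is 5 degrees); "hand": the finger opening in mm, from 0 to 85.4. A call has 1 to 20 rows; each row is the pose to reach, as a shift and turn from the pose commanded when the call began, along the tool's axes at that moment; what a row does not reach only later rows make up. A row lasts 1/10 s, in which the tool goes at most 50 mm and 8.59 degrees, less where a joint would pass 70% of its speed; a pose out of reach is approached as far as the arm can. A call with a gripper value outside its range is refused whole. The fingers move at their own pace and stop on an object; the grip force is fixed at half the most. Time passes only in rows, so rows that repeat a pose let the fingers close. It gives the time, the measured TCP pose, the force, the opening and the grip force at its end, in the units of the state.
- bot.get_obs(): the state, without advancing time (a new reading comes with each control period).
- bot.camera(name): name is "side" or "top" or "wrist"; returns the picture (420x560x3 uint8, red, green, blue); there is no depth.
- bot.get_calibration(name): a dict with "vfov" (degrees; the focal length in pixels is half the picture's height over the tangent of half this angle, whatever the lens; pixels are square), "cx", "cy" (the principal point, pixels), "k1" (the pictures are not rectified: a ray, as slopes to the right and down, at radius r is drawn at 1 + k1 r^2 times it, then the intrinsics apply), "origin" and "rotation" of the camera in the world; the wrist camera has in their place "mount" (4x4, takes a point from camera to tool coordinates, whose origin is the TCP and whose axes are the flange's). Camera axes: x right, y up, looking along -z (the intrinsics and any distortion apply to the point x, -y, -z); pixel columns grow to the right and rows downward; lengths in m; the calibration is good to about 2 mm. A picture is of the moment at which its call begins: read the wrist's pose just before it. get_calibration takes no time and is no camera call.
- bot.job_done(): hands the job in; it is judged then, once.
Trained networks look in the newest picture that a camera, given by its name, has taken for a name from the list of things; names that differ only in an ending like _2 or _b are one class to them, and where a whole thing is asked for, a point or a joint stands for the part that bears it (a point fixed in the world has none). Each returns a list of dicts, best first, with "score" (0 to 1); they miss things now and then, are a little off and sometimes report something else, mostly with a low value. They report only what shows in the picture. A call takes as long as a camera call. They do not tell look-alikes from the thing itself.
- bot.look_for(camera, thing): "extent" ([centre column, centre row, width, height] in pixels, round what is visible of it).
- bot.outline_of(camera, thing): "region" (420x560 bool, what is visible of it) and "extent" ([centre column, centre row, width, height] in pixels, round what is visible of it).
The state is a dict: "clock": time; "joint_pos": joint angles; "joint_vel": joint speeds; "tau": joint torques, N m; "eef_pos": TCP position; "tool_rot": TCP orientation; "ft_force": force on the tool from outside, world axes, zero at the start; "ft_torque": the same for the moment, N m; "grip_width": finger opening in m; "grasp_force": force on a finger pad.
Only numpy, scipy, OpenCV 4.12 (cv2) and the standard library are available. Lean on these libraries where they do the work, as an engineer would, in place of code of your own. Each camera call takes 0.05 s, during which the arm holds its last target. There are 200 camera calls.

TASK

One lane of the two-lane blank feeder is jammed by an offcut under its follower, and you cannot see which: press on the stacks to find the lane that gives. Load the loose metal blank flat on top of that lane's stack and push it down against the spring until both orange catches have snapped over it and hold it there. Leave the jars and the screwdriver where they are.

Things in the scene. Friction and masses are not known exactly. Their poses are not given: they have to be found in the camera images.
- feeder: two-lane spring feeder fixed to the bench: dark base plate 150 x 200 mm, a grey deck leaning 30 degrees toward the robot, two blue lanes side by side, their centres 120 mm apart. Origin at bench height, midway between the lanes; x away from the robot, y to the left. About 145 mm high; its guides overhang the base to x = -105 mm.
- lane_1: left lane (+y of feeder). Origin: centre of its floor; x up the slope, y left, z out of the mouth, leaning 30 deg toward the robot. Inside 103 (x) by 49 mm (y), for a blank with its length along x, either way round. Corner guides to z = 86, flared lead-ins to 95 mm. Both long sides are open for fingers above z = 36 mm over the middle 68 mm. One lane is jammed, either one, not visible.
- lane_2: right lane (-y of feeder), same make, sizes and axes as lane_1, with the same stack and catches
- stack_1 (a point): middle of the top face of the stack in lane_1 (two blanks on a black sprung follower, moving as one): z = 61 mm in the lane at rest. In the good lane it gives from about 6 N, then 0.35 N per mm, 20 mm in all; in the jammed lane it goes down only 2 mm, then stands hard.
- stack_2 (a point): the same for the stack in lane_2
- seat_1 (a point): where the centre of a blank held by lane_1's catches lies (z = 55 mm, lane axes). Orange sprung catches, 20 mm wide, at both ends project to x = +-44.5 mm: flat underside at z = 62, ramp from z = 65 to 75 mm. A new blank first rests on the ramps, underside near z = 73. Pressed with 10 to 18 N it passes and they snap over it; 6 mm more travel follows, then a hard stop.
- seat_2 (a point): the same for lane_2
- blank_center (a point): centre of the loose aluminium coupon blank, 100 x 46 x 14 mm, 0.13 to 0.25 kg, lying flat on the bench left of the feeder, with two dark holes and two cross lines on its top; x along its 100 mm length, y along its 46 mm width, z up. Grip it across its 46 mm width.
- jar_steel_mid (a point): centre of the white jar with white lid, 50 mm wide, 62 mm high: bystander, not to be disturbed
- jar_bronze_mid (a point): centre of the amber jar with black lid, 58 mm wide, 78 mm high: bystander, not to be disturbed
- screwdriver_mid (a point): centre of the screwdriver with red handle, 172 mm long, lying along y, 23 mm high: bystander, not to be disturbed
Things that resemble listed ones, but are neither listed nor needed, are in the scene too. What is shaped like the part that bears blank_center but purple is not meant.

How it is judged:
On the way, in this order (a step that is already met when the one before it is completed fails the run):
1. the blank is lifted off the bench (height (world z) of blank_center above 0.06 m), for 0.1 s.
2. the blank lies on a lane's stack, below both catches (((x of blank_center in the frame of lane_1 between -0.008 and 0.008 m and y of blank_center in the frame of lane_1 between -0.006 and 0.006 m and z of blank_center in the frame of lane_1 between 0.044 and 0.0585 m and angle between the z axis of blank_center and the z axis of lane_1, either way round below 0.08 rad and angle between the x axis of blank_center and the x axis of lane_1, either way round below 0.15 rad) or (x of blank_center in the frame of lane_2 between -0.008 and 0.008 m and y of blank_center in the frame of lane_2 between -0.006 and 0.006 m and z of blank_center in the frame of lane_2 between 0.044 and 0.0585 m and angle between the z axis of blank_center and the z axis of lane_2, either way round below 0.08 rad and angle between the x axis of blank_center and the x axis of lane_2, either way round below 0.15 rad))), for 0.2 s.
At the end, for the whole second after the job is handed in: The blank lies flat in one lane on top of the stack, below both catches: its centre between 44 and 58.5 mm above the lane's floor, within 8 mm along and 6 mm across the lane's middle, within 0.08 rad of parallel to the floor, at rest and held by the catches (((x of blank_center in the frame of lane_1 between -0.008 and 0.008 m and y of blank_center in the frame of lane_1 between -0.006 and 0.006 m and z of blank_center in the frame of lane_1 between 0.044 and 0.0585 m and angle between the z axis of blank_center and the z axis of lane_1, either way round below 0.08 rad and angle between the x axis of blank_center and the x axis of lane_1, either way round below 0.15 rad) or (x of blank_center in the frame of lane_2 between -0.008 and 0.008 m and y of blank_center in the frame of lane_2 between -0.006 and 0.006 m and z of blank_center in the frame of lane_2 between 0.044 and 0.0585 m and angle between the z axis of blank_center and the z axis of lane_2, either way round below 0.08 rad and angle between the x axis of blank_center and the x axis of lane_2, either way round below 0.15 rad)) and linear speed of blank below 0.02 m/s); the robot touches nothing.
It fails at once if a jar or the screwdriver is moved by more than 30 mm or a jar is tipped (distance of any of jar_steel_mid, jar_bronze_mid, screwdriver_mid from where it was at the start of the episode above 0.03 m or angle between any of jar_steel_mid, jar_bronze_mid's own z axis and vertical above 0.5 rad).
It also fails if it takes over 54 s, if anything falls off the work surface, if the arm or the gripper's body presses on something with over 40 N, if the wrist force passes 120 N, or if a joint passes its speed limit or range.

## Working session

There is one attempt and no reset: what is moved stays moved. The work goes in short steps, Python scripts to look and compute and a tool call to move; the robot and the scene stay as the last step left them, time stands still between calls to the robot, and variables do not carry over. Pictures are saved under pics/ and viewed, at most 10 in all, crops included, and the job is handed in when it is done.

Besides the shell and the picture viewer there is one more tool, called after ">>>" as a command line: name --argument value ..., lists and objects as JSON in quotes. drive_tool: Moves the arm, as the interface text tells. Its arguments: {"type":"object","properties":{"rows":{"type":"array","items":{"type":"object","properties":{"dx":{"type":"number"},"dy":{"type":"number"},"dz":{"type":"number"},"wx":{"type":"number"},"wy":{"type":"number"},"wz":{"type":"number"},"hand":{"type":"number"}}}}},"required":["rows"]}

```bash
mkdir -p pics
cat > h.py <<'E'
import numpy as np, cv2
from scipy.spatial.transform import Rotation as R
from workcell import bot
def cam(name):
    c=bot.get_calibration(name)
    if 'mount' in c:
        o=bot.get_obs(); T=np.eye(4); T[:3,:3]=R.from_quat(o['tool_rot']).as_matrix(); T[:3,3]=o['eef_pos']
        T=T@np.array(c['mount']); c['origin'],c['rotation']=T[:3,3],T[:3,:3]
    c['origin']=np.array(c['origin']); r=np.array(c['rotation']); c['rotation']=r if r.shape==(3,3) else R.from_quat(r).as_matrix()
    f=210/np.tan(np.radians(c['vfov'])/2); c['K']=np.array([[f,0,c['cx']],[0,f,c['cy']],[0,0,1.]]); c['d']=np.array([c['k1'],0,0,0.])
    return c
def ray(c,uv):
    p=cv2.undistortPoints(np.array(uv,float).reshape(-1,1,2),c['K'],c['d']).reshape(-1,2)
    return np.c_[p[:,0],-p[:,1],-np.ones(len(p))]@c['rotation'].T
def onz(c,uv,z):
    d=ray(c,uv); return c['origin']+d*((z-c['origin'][2])/d[:,2])[:,None]
def proj(c,P):
    q=(np.array(P,float).reshape(-1,3)-c['origin'])@c['rotation']; q=q*[1,-1,-1]
    return cv2.projectPoints(q,np.zeros(3),np.zeros(3),c['K'],c['d'])[0].reshape(-1,2)
def shot(name,f=None):
    c=cam(name); im=np.array(bot.camera(name)); 
    if f: cv2.imwrite('pics/'+f,im[:,:,::-1])
    return c,im
E
python3 - <<'E'
from h import *
for n in ['top','side']:
    c,im=shot(n,n+'0.png'); print(n,c['origin'].round(3),c['rotation'].round(2).tolist(),c['vfov'])
    for t in ['blank_center','feeder','lane_1','stack_1','jar_steel_mid','jar_bronze_mid','screwdriver_mid']:
        try:
            for d in bot.look_for(n,t)[:3]: print(t,round(d['score'],2),np.round(d['extent'],1), onz(c,[d['extent'][:2]],0.014)[0].round(3))
        except Exception as e: print(t,e)
print(bot.get_obs())
a=cv2.imread('pics/top0.png');b=cv2.imread('pics/side0.png')
E
```

```text
top [0.485 0.122 1.091] [[-0.03, 0.99, -0.15], [-1.0, -0.03, 0.0], [-0.0, 0.15, 0.99]] 53.116157033748586
blank_center 0.71 [221.7 261.8  24.4  46.3] [0.526 0.272 0.014]
blank_center 0.67 [275.9 232.2  27.9  37.5] [0.598 0.132 0.014]
feeder 0.61 [362.8 225.3  95.1  72.6] [ 0.61  -0.093  0.014]
lane_1 0.89 [390.  225.1  37.2  64.2] [ 0.608 -0.163  0.014]
lane_1 0.83 [343.  236.5  38.4  62.2] [ 0.582 -0.04   0.014]
stack_1 0.73 [343.3 234.2  21.6  33.9] [ 0.588 -0.041  0.014]
stack_1 0.61 [389.8 226.4  24.3  39.9] [ 0.605 -0.162  0.014]
jar_steel_mid 0.89 [168.7 220.5  28.5  27.6] [0.636 0.409 0.014]
jar_bronze_mid 0.87 [160.4 199.1  28.5  20.9] [0.693 0.432 0.014]
screwdriver_mid 0.58 [251.8 185.   61.9  11.8] [0.724 0.192 0.014]
side [0.509 0.544 0.852] [[-0.95, 0.28, -0.15], [-0.32, -0.82, 0.48], [0.01, 0.5, 0.87]] 56.15268467118105
blank_center 0.79 [291.4 236.9  43.3  42.2] [0.603 0.134 0.014]
blank_center 0.68 [309.3 303.8  45.6  35.8] [0.517 0.276 0.014]
feeder 0.62 [318.8 153.2  77.  103.9] [ 0.609 -0.131  0.014]
lane_1 0.68 [318.7 168.5  65.2  54.2] [ 0.595 -0.081  0.014]
lane
[... 245 characters left out ...]
.014]
{'clock': 0.8, 'joint_pos': array([-1.16802686e+00,  2.40572557e-01,  5.00484232e-03,  1.33520074e+00,
        4.72413311e-06,  1.57075973e+00]), 'joint_vel': array([ 0.00053058, -0.00112943, -0.00117692,  0.00089468, -0.00105785,
       -0.00064342]), 'tau': array([ 9.85804718e-05, -3.72151923e+01,  2.52678502e+01,  9.21391947e-04,
       -1.69197010e-04, -7.76695231e-06]), 'eef_pos': array([ 0.1959857 , -0.45999032,  0.24232204]), 'tool_rot': array([9.79786874e-01, 2.00044197e-01, 5.10166042e-06, 1.31820038e-05]), 'ft_force': array([ 0.19705929,  0.22564479, -0.21508133]), 'ft_torque': array([-0.0281426,  0.0180654,  0.0124089]), 'grasp_force': 0.0, 'grip_width': 0.08553264760470684}
```

View pics/top0.png

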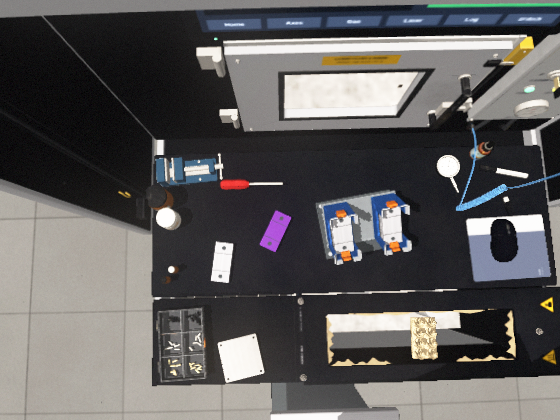

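View pics/side0.png

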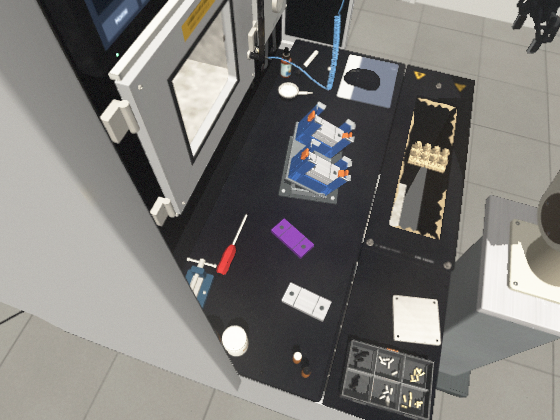

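The top view shows the white blank at (222,262), the purple decoy at (276,232) and the feeder at (362,225), yawed slightly. The side view shows the same items, with the lane catches visible in orange. Next I'll triangulate the catches and get the blank's yaw.

Run:
```python
from h import *
B={}
out=[]
for n,(x0,x1,y0,y1) in {'top':(315,415,185,270),'side':(275,360,95,210)}.items():
    c=cam(n); im=cv2.imread(f'pics/{n}0.png'); h=cv2.cvtColor(im,cv2.COLOR_BGR2HSV)
    m=cv2.inRange(h,(4,130,120),(20,255,255)); z=np.zeros_like(m); z[y0:y1,x0:x1]=m[y0:y1,x0:x1]
    k,l,s,ce=cv2.connectedComponentsWithStats(z)
    B[n]=[(ce[i],s[i,4]) for i in range(1,k) if s[i,4]>4]; print(n,[(v.round(1).tolist(),int(a)) for v,a in B[n]])
    out.append(cv2.resize(im[y0:y1,x0:x1],(400,400)))
cv2.imwrite('pics/crop.png',np.hstack(out))
ct,cs=cam('top'),cam('side')
for u,_ in B['top']:
    for v,_ in B['side']:
        d1=ray(ct,[u])[0];d2=ray(cs,[v])[0]
        s=np.linalg.lstsq(np.c_[d1,-d2],cs['origin']-ct['origin'],rcond=None)[0]
        p,q=ct['origin']+d1*s[0],cs['origin']+d2*s[1]
        if np.linalg.norm(p-q)<.008: print(u.round(),v.round(),((p+q)/2).round(3),np.linalg.norm(p-q).round(4))
for n in ['top','side']:
    c,im=shot(n)
    for d in bot.outline_of(n,'blank_center')[:2]:
        cn=max(cv2.findContours(d['region'].astype(np.uint8),0,2)[0],key=cv2.contourArea).reshape(-1,2)
        w=onz(c,cn,.014)[:,:2]; r=cv2.minAreaRect((w*1000).astype(np.float32)); print(n,np.round(d['extent']),r)
```

```text
top [([391.4, 203.9], 61), ([340.6, 213.4], 63), ([394.6, 246.3], 83), ([345.8, 255.6], 87)]
side [([311.1, 115.8], 45), ([346.9, 134.8], 42), ([304.7, 153.7], 58), ([342.7, 172.7], 64)]
[391. 204.] [311. 116.] [ 0.643 -0.136  0.139] 0.0001
[341. 213.] [305. 154.] [ 0.624 -0.018  0.139] 0.0002
[395. 246.] [347. 135.] [ 0.548 -0.151  0.09 ] 0.0001
[346. 256.] [343. 173.] [ 0.53  -0.033  0.088] 0.0003
top [275. 231.  26.  39.] ((602.297607421875, 134.21469116210938), (47.67296600341797, 99.36167907714844), 62.7264518737793)
top [221. 262.  26.  42.] ((525.2349853515625, 271.7229919433594), (47.5823860168457, 99.77287292480469), 82.16902160644531)
side [307. 302.  49.  38.] ((525.02587890625, 272.8503723144531), (50.04960632324219, 100.90321350097656), 80.77374267578125)
side [290. 235.  44.  46.] ((600.8737182617188, 134.4583740234375), (50.844627380371094, 103.43074798583984), 62.59805679321289)
```

View pics/crop.png

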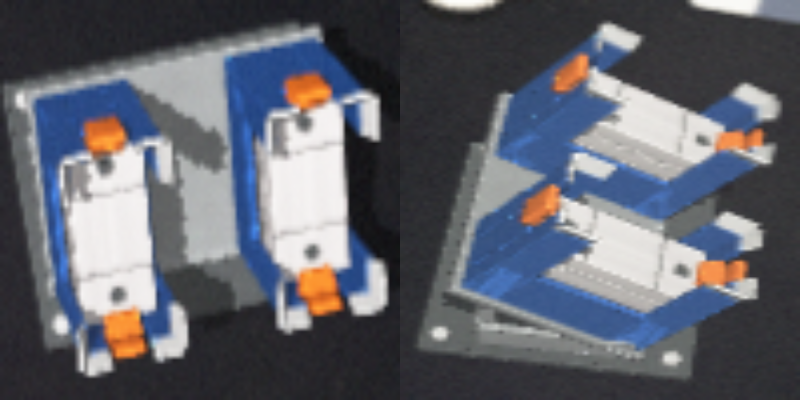

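```bash
cat >> h.py <<'E'
yaw=np.radians(9.1)
def lane_axes(yaw=yaw,tilt=np.radians(30)):
    return (R.from_euler('z',yaw)*R.from_euler('y',-tilt)).as_matrix()   # cols: lane x,y,z
def tool_R(L): return np.c_[L[:,0],-L[:,1],-L[:,2]]
def move(p,Rt):
    o=bot.get_obs(); R0=R.from_quat(o['tool_rot']).as_matrix()
    d=R0.T@(np.array(p)-o['eef_pos'])/.05; w=np.degrees(R.from_matrix(R0.T@Rt).as_rotvec())/5
    print('d',d.round(3),'w',w.round(3),'F',o['ft_force'].round(1),'rows>=',np.ceil(max(np.linalg.norm(d),np.linalg.norm(w)*5/8.59)))
E
python3 - <<'E'
from h import *
L=lane_axes(); print(L.round(3))
S2=np.array([.600,-.1435,.1066]); S1=np.array([.581,-.025,.1066])
print(bot.tip_extent)
move(S2+.13*L[:,2],tool_R(L))
E
```

```text
[[ 0.855 -0.158 -0.494]
 [ 0.137  0.987 -0.079]
 [ 0.5   -0.     0.866]]
0.011
d [ 8.653 -2.969  0.463] w [-0.731  5.97   2.732] F [0.2 0.1 0.3] rows>= 10.0
```

>>> drive_tool --rows '[{"dx": 8.65, "dy": -2.97, "dz": 0.46, "wx": -0.73, "wy": 5.97, "wz": 2.73, "hand": 0}, {"dx": 8.65, "dy": -2.97, "dz": 0.46, "wx": -0.73, "wy": 5.97, "wz": 2.73, "hand": 0}, {"dx": 8.65, "dy": -2.97, "dz": 0.46, "wx": -0.73, "wy": 5.97, "wz": 2.73, "hand": 0}, {"dx": 8.65, "dy": -2.97, "dz": 0.46, "wx": -0.73, "wy": 5.97, "wz": 2.73, "hand": 0}, {"dx": 8.65, "dy": -2.97, "dz": 0.46, "wx": -0.73, "wy": 5.97, "wz": 2.73, "hand": 0}, {"dx": 8.65, "dy": -2.97, "dz": 0.46, "wx": -0.73, "wy": 5.97, "wz": 2.73, "hand": 0}, {"dx": 8.65, "dy": -2.97, "dz": 0.46, "wx": -0.73, "wy": 5.97, "wz": 2.73, "hand": 0}, {"dx": 8.65, "dy": -2.97, "dz": 0.46, "wx": -0.73, "wy": 5.97, "wz": 2.73, "hand": 0}, {"dx": 8.65, "dy": -2.97, "dz": 0.46, "wx": -0.73, "wy": 5.97, "wz": 2.73, "hand": 0}, {"dx": 8.65, "dy": -2.97, "dz": 0.46, "wx": -0.73, "wy": 5.97, "wz": 2.73, "hand": 0}, {"dx": 8.65, "dy": -2.97, "dz": 0.46, "wx": -0.73, "wy": 5.97, "wz": 2.73, "hand": 0}, {"dx": 8.65, "dy": -2.97, "dz": 0.46, "wx": -0.73, "wy": 5.97, "wz": 2.73, "hand": 0}, {"dx": 8.65, "dy": -2.97, "dz": 0.46, "wx": -0.73, "wy": 5.97, "wz": 2.73, "hand": 0}]'

```text
clock: 2.3
eef_pos: [0.5347, -0.1551, 0.2192]
tool_rot: [0.963, 0.076, 0.258, -0.02]
ft_force: [-0.7, 0.3, 0.3]
grip_width: 0.0
grasp_force: 0.0
```

Run:
```python
from h import *
L=lane_axes(); S2=np.array([.600,-.1435,.1066]); S1=np.array([.581,-.025,.1066])
move(S2+.13*L[:,2],tool_R(L))
c,im=shot('wrist','w1.png')
for S in (S1,S2):
    print('stack centre px',proj(c,S).round(1), 'corners top face', proj(c,[S+L@[a,b,0] for a in(-.05,.05) for b in(-.023,.023)]).round(0).tolist())
b=im.copy()
```

```text
d [ 0.022 -0.024  0.013] w [ 0.012  0.007 -0.023] F [-0.7  0.3  0.3] rows>= 1.0
stack centre px [[119.5 205.5]] corners top face [[158.0, 266.0], [99.0, 267.0], [142.0, 137.0], [76.0, 137.0]]
stack centre px [[281.9 205.1]] corners top face [[311.0, 266.0], [253.0, 266.0], [315.0, 136.0], [249.0, 137.0]]
```

View pics/w1.png

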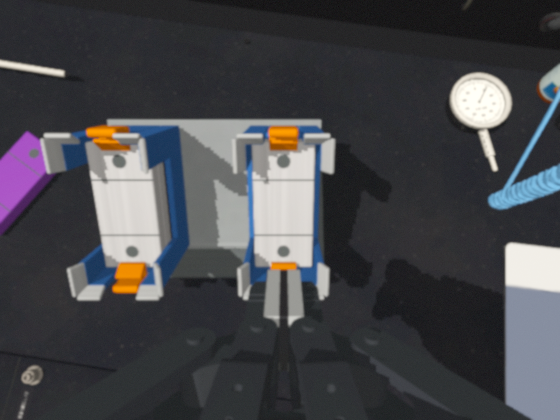

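Lane 2's stack is seen centred at about (283,206), against a predicted (282,205). Lane 1's is about 6 px right of the prediction, so the stack may lie a few mm deeper. Now I'll press lane 2 with the closed fingers.

>>> drive_tool --rows '[{"dx": 0.02, "dy": -0.02, "dz": 0.8}, {"dx": 0.02, "dy": -0.02, "dz": 1.6}, {"dx": 0.02, "dy": -0.02, "dz": 2.2}, {"dx": 0.02, "dy": -0.02, "dz": 2.25}, {"dx": 0.02, "dy": -0.02, "dz": 2.25}]'

```text
invalid input at $.rows[0]: expected keys dx, dy, dz, wx, wy, wz, hand
```

>>> drive_tool --rows '[{"dz": 0.03}, {"dz": 0.06}, {"dz": 0.09}, {"dz": 0.12}, {"dz": 0.12}]'

```text
invalid input at $.rows[0]: expected keys dx, dy, dz, wx, wy, wz, hand
```

>>> drive_tool --rows '[{"dz": 0.02}, {"dz": 0.04}, {"dz": 0.06}, {"dz": 0.08}, {"dz": 0.08}]'

```text
invalid input at $.rows[0]: expected keys dx, dy, dz, wx, wy, wz, hand
```

>>> drive_tool --rows '[{"dx": 0.02, "dy": -0.02, "dz": 0.8, "wx": 0, "wy": 0, "wz": 0, "hand": 0}, {"dx": 0.02, "dy": -0.02, "dz": 1.6, "wx": 0, "wy": 0, "wz": 0, "hand": 0}, {"dx": 0.02, "dy": -0.02, "dz": 2.2, "wx": 0, "wy": 0, "wz": 0, "hand": 0}, {"dx": 0.02, "dy": -0.02, "dz": 2.25, "wx": 0, "wy": 0, "wz": 0, "hand": 0}, {"dx": 0.02, "dy": -0.02, "dz": 2.25, "wx": 0, "wy": 0, "wz": 0, "hand": 0}]'

```text
clock: 2.85
eef_pos: [0.591, -0.1447, 0.1217]
tool_rot: [0.963, 0.076, 0.257, -0.021]
ft_force: [-1.0, 0.5, 0.1]
grip_width: 0.0003
grasp_force: 0.0
```

>>> drive_tool --rows '[{"dx": 0, "dy": 0, "dz": 0.04, "wx": 0, "wy": 0, "wz": 0, "hand": 0}, {"dx": 0, "dy": 0, "dz": 0.08, "wx": 0, "wy": 0, "wz": 0, "hand": 0}, {"dx": 0, "dy": 0, "dz": 0.12, "wx": 0, "wy": 0, "wz": 0, "hand": 0}, {"dx": 0, "dy": 0, "dz": 0.12, "wx": 0, "wy": 0, "wz": 0, "hand": 0}]'

```text
clock: 3.25
eef_pos: [0.595, -0.1435, 0.1179]
tool_rot: [0.963, 0.077, 0.258, -0.02]
ft_force: [-0.5, 0.6, 0.2]
grip_width: -0.0003
grasp_force: 0.0
```

>>> drive_tool --rows '[{"dx": 0, "dy": 0, "dz": 0.03, "wx": 0, "wy": 0, "wz": 0, "hand": 0}, {"dx": 0, "dy": 0, "dz": 0.06, "wx": 0, "wy": 0, "wz": 0, "hand": 0}, {"dx": 0, "dy": 0, "dz": 0.08, "wx": 0, "wy": 0, "wz": 0, "hand": 0}, {"dx": 0, "dy": 0, "dz": 0.08, "wx": 0, "wy": 0, "wz": 0, "hand": 0}]'

```text
clock: 3.65
eef_pos: [0.5968, -0.1429, 0.1134]
tool_rot: [0.963, 0.077, 0.258, -0.021]
ft_force: [-1.0, 0.9, -0.3]
grip_width: 0.0
grasp_force: 0.0
```

>>> drive_tool --rows '[{"dx": 0, "dy": 0, "dz": 0.03, "wx": 0, "wy": 0, "wz": 0, "hand": 0}, {"dx": 0, "dy": 0, "dz": 0.06, "wx": 0, "wy": 0, "wz": 0, "hand": 0}, {"dx": 0, "dy": 0, "dz": 0.08, "wx": 0, "wy": 0, "wz": 0, "hand": 0}, {"dx": 0, "dy": 0, "dz": 0.08, "wx": 0, "wy": 0, "wz": 0, "hand": 0}]'

```text
clock: 4.05
eef_pos: [0.5987, -0.1427, 0.1104]
tool_rot: [0.963, 0.077, 0.258, -0.021]
ft_force: [-2.3, 0.6, 2.1]
grip_width: -0.0001
grasp_force: 1.3
```

>>> drive_tool --rows '[{"dx": 0, "dy": 0, "dz": 0.03, "wx": 0, "wy": 0, "wz": 0, "hand": 0}, {"dx": 0, "dy": 0, "dz": 0.06, "wx": 0, "wy": 0, "wz": 0, "hand": 0}, {"dx": 0, "dy": 0, "dz": 0.06, "wx": 0, "wy": 0, "wz": 0, "hand": 0}]'

```text
clock: 4.35
eef_pos: [0.6002, -0.1424, 0.1078]
tool_rot: [0.963, 0.077, 0.258, -0.021]
ft_force: [-5.5, -0.4, 6.6]
grip_width: -0.0003
grasp_force: 3.6
```

>>> drive_tool --rows '[{"dx": 0, "dy": 0, "dz": 0.02, "wx": 0, "wy": 0, "wz": 0, "hand": 0}, {"dx": 0, "dy": 0, "dz": 0.04, "wx": 0, "wy": 0, "wz": 0, "hand": 0}, {"dx": 0, "dy": 0, "dz": 0.04, "wx": 0, "wy": 0, "wz": 0, "hand": 0}]'

```text
clock: 4.65
eef_pos: [0.6011, -0.1423, 0.1061]
tool_rot: [0.963, 0.077, 0.258, -0.021]
ft_force: [-4.5, 0.5, 5.6]
grip_width: 0.0002
grasp_force: 3.9
```

>>> drive_tool --rows '[{"dx": 0, "dy": 0, "dz": 0.02, "wx": 0, "wy": 0, "wz": 0, "hand": 0}, {"dx": 0, "dy": 0, "dz": 0.04, "wx": 0, "wy": 0, "wz": 0, "hand": 0}, {"dx": 0, "dy": 0, "dz": 0.06, "wx": 0, "wy": 0, "wz": 0, "hand": 0}, {"dx": 0, "dy": 0, "dz": 0.06, "wx": 0, "wy": 0, "wz": 0, "hand": 0}]'

```text
clock: 5.05
eef_pos: [0.6026, -0.1421, 0.1037]
tool_rot: [0.963, 0.077, 0.258, -0.021]
ft_force: [-5.3, 0.3, 6.6]
grip_width: 0.0001
grasp_force: 4.4
```

>>> drive_tool --rows '[{"dx": 0, "dy": 0, "dz": 0.02, "wx": 0, "wy": 0, "wz": 0, "hand": 0}, {"dx": 0, "dy": 0, "dz": 0.04, "wx": 0, "wy": 0, "wz": 0, "hand": 0}, {"dx": 0, "dy": 0, "dz": 0.06, "wx": 0, "wy": 0, "wz": 0, "hand": 0}, {"dx": 0, "dy": 0, "dz": 0.06, "wx": 0, "wy": 0, "wz": 0, "hand": 0}]'

```text
clock: 5.45
eef_pos: [0.604, -0.1419, 0.1011]
tool_rot: [0.963, 0.077, 0.258, -0.021]
ft_force: [-6.6, 0.6, 8.7]
grip_width: 0.0
grasp_force: 4.9
```

Lane 2 gives: about 10 mm of travel at only about 11 N. That makes lane 2 the good one. Retreating and going to the blank.

>>> drive_tool --rows '[{"dx": 0, "dy": 0, "dz": -0.8, "wx": 0, "wy": 0, "wz": 0, "hand": 0}, {"dx": 0, "dy": 0, "dz": -1.6, "wx": 0, "wy": 0, "wz": 0, "hand": 0}, {"dx": 0, "dy": 0, "dz": -2.4, "wx": 0, "wy": 0, "wz": 0, "hand": 0}, {"dx": 0, "dy": 0, "dz": -3.0, "wx": 0, "wy": 0, "wz": 0, "hand": 0}, {"dx": 0, "dy": 0, "dz": -3.0, "wx": 0, "wy": 0, "wz": 0, "hand": 80}]'

```text
clock: 5.95
eef_pos: [0.5315, -0.1551, 0.2357]
tool_rot: [0.962, 0.077, 0.262, -0.018]
ft_force: [-0.4, -0.2, 1.0]
grip_width: 0.0133
grasp_force: 0.0
```

Run:
```python
from h import *
from scipy.optimize import least_squares
L=lane_axes()
# S2 from w1: pose then
c=bot.get_calibration('wrist'); T=np.eye(4); T[:3,:3]=R.from_quat([.963,.076,.258,-.02]).as_matrix(); T[:3,3]=[.5347,-.1551,.2192]
T=T@np.array(c['mount']); cc=cam('wrist'); cc['origin'],cc['rotation']=T[:3,3],T[:3,:3]
zc=np.array([.604,-.142,.101])@L[:,2]
def onplane(uv,n=L[:,2],k=zc):
    d=ray(cc,uv); return cc['origin']+d*((k-cc['origin']@n)/(d@n))[:,None]
for h in ([[283,161],[284,251]],[[120,161],[132,252]]):
    P=onplane(h); print('holes',P.round(4).tolist(),'mid',P.mean(0).round(4),'len',np.linalg.norm(P[0]-P[1]),'dir lane',(L.T@(P[0]-P[1])).round(4))
def down(a):
    x=np.array([np.cos(a),np.sin(a),0]); z=np.array([0,0,-1.]); return np.c_[x,np.cross(z,x),z]
move([.505,.272,.16],down(np.radians(-8.5)))
```

```text
holes [[0.6306, -0.1395, 0.1164], [0.5692, -0.15, 0.0805]] mid [ 0.5999 -0.1447  0.0984] len 0.07186932987725751 dir lane [ 0.0719  0.0006 -0.    ]
holes [[0.6119, -0.0221, 0.1164], [0.5497, -0.0312, 0.0802]] mid [ 0.5808 -0.0266  0.0983] len 0.07253318787061146 dir lane [ 0.0725 -0.0008  0.    ]
d [-0.041 -8.527  1.685] w [-0.878 -6.044  3.439] F [-0.4 -0.2  1. ] rows>= 9.0
```

>>> drive_tool --rows '[{"dx": -0.04, "dy": -4.5, "dz": 0, "wx": -0.4, "wy": -3, "wz": 1.7, "hand": 80}, {"dx": -0.04, "dy": -4.5, "dz": 0, "wx": -0.4, "wy": -3, "wz": 1.7, "hand": 80}, {"dx": -0.04, "dy": -4.5, "dz": 0, "wx": -0.4, "wy": -3, "wz": 1.7, "hand": 80}, {"dx": -0.04, "dy": -4.5, "dz": 0, "wx": -0.4, "wy": -3, "wz": 1.7, "hand": 80}, {"dx": -0.04, "dy": -4.5, "dz": 0.2, "wx": -0.4, "wy": -3, "wz": 1.7, "hand": 80}, {"dx": -0.04, "dy": -8.53, "dz": 1.68, "wx": -0.88, "wy": -6.04, "wz": 3.44, "hand": 80}, {"dx": -0.04, "dy": -8.53, "dz": 1.68, "wx": -0.88, "wy": -6.04, "wz": 3.44, "hand": 80}, {"dx": -0.04, "dy": -8.53, "dz": 1.68, "wx": -0.88, "wy": -6.04, "wz": 3.44, "hand": 80}, {"dx": -0.04, "dy": -8.53, "dz": 1.68, "wx": -0.88, "wy": -6.04, "wz": 3.44, "hand": 80}, {"dx": -0.04, "dy": -8.53, "dz": 1.68, "wx": -0.88, "wy": -6.04, "wz": 3.44, "hand": 80}, {"dx": -0.04, "dy": -8.53, "dz": 1.68, "wx": -0.88, "wy": -6.04, "wz": 3.44, "hand": 80}, {"dx": -0.04, "dy": -8.53, "dz": 1.68, "wx": -0.88, "wy": -6.04, "wz": 3.44, "hand": 80}, {"dx": -0.04, "dy": -8.53, "dz": 1.68, "wx": -0.88, "wy": -6.04, "wz": 3.44, "hand": 80}]'

```text
clock: 7.25
eef_pos: [0.4866, -0.0255, 0.17]
tool_rot: [0.999, -0.039, -0.003, -0.022]
ft_force: [-0.0, -0.5, 1.0]
grip_width: 0.0801
grasp_force: 0.0
```

```bash
cat >> h.py <<'E'
def down(a):
    x=np.array([np.cos(a),np.sin(a),0]); z=np.array([0,0,-1.]); return np.c_[x,np.cross(z,x),z]
E
python3 - <<'E'
from h import *
c,im=shot('wrist','w2.png')
for d in bot.outline_of('wrist','blank_center')[:2]:
    cn=max(cv2.findContours(d['region'].astype(np.uint8),0,2)[0],key=cv2.contourArea).reshape(-1,2)
    w=onz(c,cn,.014)[:,:2]; r=cv2.minAreaRect((w*1000).astype(np.float32)); print(round(d['score'],2),np.round(d['extent']),r)
h=cv2.cvtColor(im,cv2.COLOR_RGB2HSV); m=cv2.inRange(h,(0,0,130),(180,60,255))
for cn in cv2.findContours(m,0,2)[0]:
    if cv2.contourArea(cn)>2000:
        r=cv2.minAreaRect((onz(c,cn.reshape(-1,2),.014)[:,:2]*1000).astype(np.float32)); print('seg',cv2.boundingRect(cn),r)
move([.525,.272,.06],down(np.radians(-8.5)))
E
```

```text
0.7 [ 69.  68.  89. 135.] ((601.0823364257812, 132.30409240722656), (52.53745651245117, 99.50605773925781), 63.22050476074219)
seg (446, 0, 114, 96) ((581.7084350585938, -175.70484924316406), (74.5438232421875, 59.80278396606445), 84.51774597167969)
seg (363, 0, 56, 80) ((595.5166015625, -101.705810546875), (51.22820281982422, 36.872745513916016), 2.451761484146118)
seg (209, 0, 124, 147) ((582.517822265625, -20.37213134765625), (105.87732696533203, 69.60393524169922), 8.827130317687988)
d [ 0.328 -5.888  2.454] w [-0.495  0.121  0.812] F [0.2 0.6 0.1] rows>= 7.0
```

View pics/w2.png

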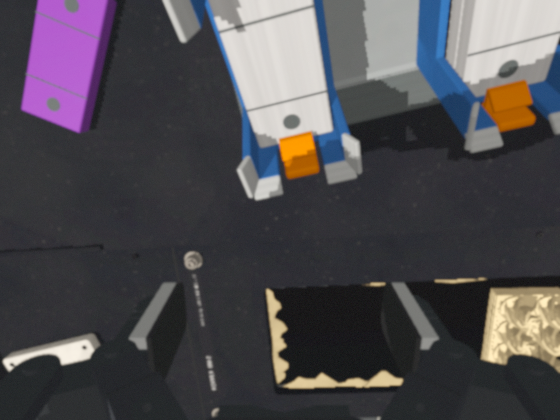

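The arm is only partway there. The view shows the purple decoy top left at (70,60) and the feeder. I'll carry on to the blank hover.

Run:
```python
from h import *
move([.505,.272,.16],down(np.radians(-8.5)))
```

```text
d [-0.088 -5.944  0.459] w [-0.495  0.121  0.812] F [0.2 0.6 0.1] rows>= 6.0
```

>>> drive_tool --rows '[{"dx": -0.09, "dy": -5.94, "dz": 0.46, "wx": -0.5, "wy": 0.12, "wz": 0.81, "hand": 80}, {"dx": -0.09, "dy": -5.94, "dz": 0.46, "wx": -0.5, "wy": 0.12, "wz": 0.81, "hand": 80}, {"dx": -0.09, "dy": -5.94, "dz": 0.46, "wx": -0.5, "wy": 0.12, "wz": 0.81, "hand": 80}, {"dx": -0.09, "dy": -5.94, "dz": 0.46, "wx": -0.5, "wy": 0.12, "wz": 0.81, "hand": 80}, {"dx": -0.09, "dy": -5.94, "dz": 0.46, "wx": -0.5, "wy": 0.12, "wz": 0.81, "hand": 80}, {"dx": -0.09, "dy": -5.94, "dz": 0.46, "wx": -0.5, "wy": 0.12, "wz": 0.81, "hand": 80}, {"dx": -0.09, "dy": -5.94, "dz": 0.46, "wx": -0.5, "wy": 0.12, "wz": 0.81, "hand": 80}, {"dx": -0.09, "dy": -5.94, "dz": 0.46, "wx": -0.5, "wy": 0.12, "wz": 0.81, "hand": 80}, {"dx": -0.09, "dy": -5.94, "dz": 0.46, "wx": -0.5, "wy": 0.12, "wz": 0.81, "hand": 80}, {"dx": -0.09, "dy": -5.94, "dz": 0.46, "wx": -0.5, "wy": 0.12, "wz": 0.81, "hand": 80}]'

```text
clock: 8.35
eef_pos: [0.4819, -0.0281, 0.1613]
tool_rot: [0.999, -0.041, -0.0, -0.02]
ft_force: [-0.3, 0.6, 0.3]
grip_width: 0.0801
grasp_force: 0.0
```

Run:
```python
from h import *
c,im=shot('wrist','w3.png')
h=cv2.cvtColor(im,cv2.COLOR_RGB2HSV); m=cv2.inRange(h,(0,0,130),(180,60,255))
for cn in cv2.findContours(m,0,2)[0]:
    if cv2.contourArea(cn)>2000:
        r=cv2.minAreaRect((onz(c,cn.reshape(-1,2),.014)[:,:2]*1000).astype(np.float32)); print('seg',cv2.boundingRect(cn),r)
for d in bot.outline_of('wrist','blank_center')[:2]:
    cn=max(cv2.findContours(d['region'].astype(np.uint8),0,2)[0],key=cv2.contourArea).reshape(-1,2)
    w=onz(c,cn,.014)[:,:2]; r=cv2.minAreaRect((w*1000).astype(np.float32)); print(round(d['score'],2),np.round(d['extent']),r)
move([.525,.272,.06],down(np.radians(-8.5)))
```

```text
seg (445, 0, 115, 88) ((579.7711791992188, -175.74237060546875), (74.45023345947266, 52.99837112426758), 84.36621856689453)
seg (358, 0, 60, 74) ((593.1513061523438, -101.91544342041016), (46.160831451416016, 37.33183670043945), 3.0745179653167725)
seg (200, 0, 129, 142) ((580.1592407226562, -18.83879852294922), (98.93511199951172, 70.65528869628906), 7.315807342529297)
0.78 [ 55.  66.  94. 132.] ((599.1398315429688, 132.6087646484375), (52.4585075378418, 95.13066864013672), 63.55599594116211)
d [ 0.378 -5.968  2.262] w [-0.449  0.037  0.77 ] F [-0.2 -0.3  0.1] rows>= 7.0
```

View pics/w3.png

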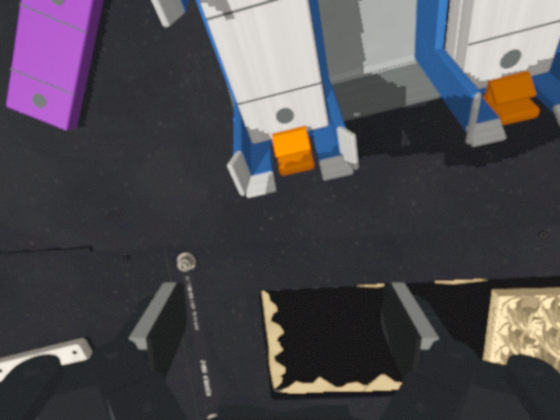

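The arm has stalled, so I'll check the joints.

Run:
```python
from h import *
o=bot.get_obs(); print(o['joint_pos'].round(3),o['joint_vel'].round(3),o['tau'].round(1),o['ft_force'].round(1))
```

```text
[-0.082  0.261 -0.188  1.125  0.039  3.141] [-0.001  0.002  0.002  0.002  0.     0.   ] [ -0.  -36.4  23.5   0.    0.1  -0. ] [-0.2 -0.3  0.1]
```

Joint 6 is at its limit, so I'll use the half-turned grasp (heading 171.5°).

>>> drive_tool --rows '[{"dx": 0, "dy": -3, "dz": 0, "wx": 0, "wy": 0, "wz": -18, "hand": 80}, {"dx": 0, "dy": -3, "dz": 0, "wx": 0, "wy": 0, "wz": -18, "hand": 80}, {"dx": 0, "dy": -3, "dz": 0, "wx": 0, "wy": 0, "wz": -18, "hand": 80}, {"dx": 0, "dy": -3, "dz": 0, "wx": 0, "wy": 0, "wz": -18, "hand": 80}, {"dx": 0, "dy": -3, "dz": 0, "wx": 0, "wy": 0, "wz": -18, "hand": 80}, {"dx": 0, "dy": -3, "dz": 0, "wx": 0, "wy": 0, "wz": -18, "hand": 80}, {"dx": 0, "dy": -3, "dz": 0, "wx": 0, "wy": 0, "wz": -18, "hand": 80}, {"dx": 0, "dy": -3, "dz": 0, "wx": 0, "wy": 0, "wz": -18, "hand": 80}, {"dx": 0, "dy": -3, "dz": 0, "wx": 0, "wy": 0, "wz": -18, "hand": 80}, {"dx": 0, "dy": -3, "dz": 0, "wx": 0, "wy": 0, "wz": -18, "hand": 80}, {"dx": 0, "dy": -3, "dz": 0, "wx": 0, "wy": 0, "wz": -18, "hand": 80}, {"dx": 0, "dy": -3, "dz": 0, "wx": 0, "wy": 0, "wz": -18, "hand": 80}]'

```text
clock: 9.65
eef_pos: [0.494, 0.1213, 0.1672]
tool_rot: [0.735, 0.678, 0.014, -0.014]
ft_force: [-0.6, -0.5, -0.2]
grip_width: 0.0799
grasp_force: 0.0
```

Run:
```python
from h import *
move([.545,.272,.16],down(np.radians(171.5)))
```

```text
d [3.078 0.771 0.264] w [  0.321  -0.378 -17.229] F [-0.6 -0.5 -0.2] rows>= 11.0
```

>>> drive_tool --rows '[{"dx": 3.08, "dy": 0.77, "dz": 0.26, "wx": 0.32, "wy": -0.38, "wz": -17.2, "hand": 80}, {"dx": 3.08, "dy": 0.77, "dz": 0.26, "wx": 0.32, "wy": -0.38, "wz": -17.2, "hand": 80}, {"dx": 3.08, "dy": 0.77, "dz": 0.26, "wx": 0.32, "wy": -0.38, "wz": -17.2, "hand": 80}, {"dx": 3.08, "dy": 0.77, "dz": 0.26, "wx": 0.32, "wy": -0.38, "wz": -17.2, "hand": 80}, {"dx": 3.08, "dy": 0.77, "dz": 0.26, "wx": 0.32, "wy": -0.38, "wz": -17.2, "hand": 80}, {"dx": 3.08, "dy": 0.77, "dz": 0.26, "wx": 0.32, "wy": -0.38, "wz": -17.2, "hand": 80}, {"dx": 3.08, "dy": 0.77, "dz": 0.26, "wx": 0.32, "wy": -0.38, "wz": -17.2, "hand": 80}, {"dx": 3.08, "dy": 0.77, "dz": 0.26, "wx": 0.32, "wy": -0.38, "wz": -17.2, "hand": 80}, {"dx": 3.08, "dy": 0.77, "dz": 0.26, "wx": 0.32, "wy": -0.38, "wz": -17.2, "hand": 80}, {"dx": 3.08, "dy": 0.77, "dz": 0.26, "wx": 0.32, "wy": -0.38, "wz": -17.2, "hand": 80}, {"dx": 3.08, "dy": 0.77, "dz": 0.26, "wx": 0.32, "wy": -0.38, "wz": -17.2, "hand": 80}, {"dx": 3.08, "dy": 0.77, "dz": 0.26, "wx": 0.32, "wy": -0.38, "wz": -17.2, "hand": 80}, {"dx": 3.08, "dy": 0.77, "dz": 0.26, "wx": 0.32, "wy": -0.38, "wz": -17.2, "hand": 80}]'

```text
clock: 10.95
eef_pos: [0.5449, 0.272, 0.1602]
tool_rot: [0.077, 0.997, -0.0, 0.0]
ft_force: [-0.2, 0.4, -0.1]
grip_width: 0.0799
grasp_force: 0.0
```

Run:
```python
from h import *
c,im=shot('wrist','w4.png')
h=cv2.cvtColor(im,cv2.COLOR_RGB2HSV); m=cv2.inRange(h,(0,0,130),(180,60,255))
for cn in cv2.findContours(m,0,2)[0]:
    if cv2.contourArea(cn)>2000:
        r=cv2.minAreaRect((onz(c,cn.reshape(-1,2),.014)[:,:2]*1000).astype(np.float32)); print('seg',cv2.boundingRect(cn),r)
for d in bot.outline_of('wrist','blank_center')[:2]:
    cn=max(cv2.findContours(d['region'].astype(np.uint8),0,2)[0],key=cv2.contourArea).reshape(-1,2)
    w=onz(c,cn,.014)[:,:2]; r=cv2.minAreaRect((w*1000).astype(np.float32)); print(round(d['score'],2),np.round(d['extent']),r)
move([.525,.272,.06],down(np.radians(171.5)))
```

```text
seg (425, 250, 99, 93) ((654.4474487304688, 420.67724609375), (103.05989837646484, 59.3785285949707), 26.532508850097656)
seg (248, 108, 64, 130) ((526.24365234375, 273.38775634765625), (46.68896484375, 100.60442352294922), 82.05481719970703)
seg (475, 0, 85, 253) ((529.310546875, 452.86700439453125), (193.78854370117188, 53.91933059692383), 4.837435245513916)
0.73 [283. 172.  62. 133.] ((526.2181396484375, 273.1344299316406), (46.52493667602539, 100.81111145019531), 82.32862854003906)
0.56 [139. 279.  80. 113.] ((600.0264892578125, 137.5305633544922), (48.36922073364258, 105.8387680053711), 63.08913803100586)
d [ 0.394 -0.06   2.004] w [-0.001  0.001 -0.046] F [0.3 0.2 0.7] rows>= 3.0
```

View pics/w4.png

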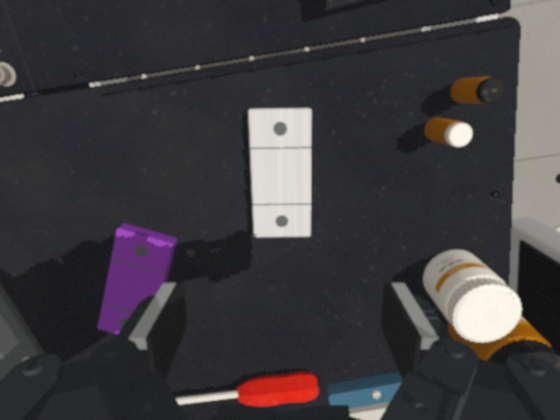

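The blank is at (282,173), centre (0.526, 0.273), heading 172.1°. The jar and screwdriver are well clear. Descending.

Run:
```python
from h import *
move([.526,.2732,.010],down(np.radians(172.1)))
```

```text
d [ 0.378 -0.033  3.004] w [-0.001  0.001 -0.166] F [0.3 0.2 0.7] rows>= 4.0
```

>>> drive_tool --rows '[{"dx": 0.38, "dy": -0.03, "dz": 0.8, "wx": 0, "wy": 0, "wz": -0.17, "hand": 70}, {"dx": 0.38, "dy": -0.03, "dz": 1.6, "wx": 0, "wy": 0, "wz": -0.17, "hand": 70}, {"dx": 0.38, "dy": -0.03, "dz": 2.3, "wx": 0, "wy": 0, "wz": -0.17, "hand": 70}, {"dx": 0.38, "dy": -0.03, "dz": 2.7, "wx": 0, "wy": 0, "wz": -0.17, "hand": 70}, {"dx": 0.38, "dy": -0.03, "dz": 2.9, "wx": 0, "wy": 0, "wz": -0.17, "hand": 70}, {"dx": 0.38, "dy": -0.03, "dz": 3.0, "wx": 0, "wy": 0, "wz": -0.17, "hand": 70}, {"dx": 0.38, "dy": -0.03, "dz": 3.0, "wx": 0, "wy": 0, "wz": -0.17, "hand": 70}]'

```text
clock: 11.75
eef_pos: [0.5263, 0.2736, 0.0104]
tool_rot: [0.068, 0.998, 0.0, 0.0]
ft_force: [0.2, 0.3, -0.1]
grip_width: 0.0701
grasp_force: 0.0
```

>>> drive_tool --rows '[{"dx": 0, "dy": 0, "dz": 0, "wx": 0, "wy": 0, "wz": 0, "hand": 30}, {"dx": 0, "dy": 0, "dz": 0, "wx": 0, "wy": 0, "wz": 0, "hand": 30}, {"dx": 0, "dy": 0, "dz": 0, "wx": 0, "wy": 0, "wz": 0, "hand": 30}, {"dx": 0, "dy": 0, "dz": 0, "wx": 0, "wy": 0, "wz": 0, "hand": 30}, {"dx": 0, "dy": 0, "dz": 0, "wx": 0, "wy": 0, "wz": 0, "hand": 30}, {"dx": 0, "dy": 0, "dz": 0, "wx": 0, "wy": 0, "wz": 0, "hand": 30}]'

```text
clock: 12.35
eef_pos: [0.5272, 0.274, 0.0121]
tool_rot: [0.068, 0.998, 0.001, 0.002]
ft_force: [0.2, 0.1, 6.6]
grip_width: 0.0446
grasp_force: 62.8
```

Gripped. Lifting.

>>> drive_tool --rows '[{"dx": 0, "dy": 0, "dz": -0.3, "wx": 0, "wy": 0, "wz": 0, "hand": 30}, {"dx": 0, "dy": 0, "dz": -0.9, "wx": 0, "wy": 0, "wz": 0, "hand": 30}, {"dx": 0, "dy": 0, "dz": -1.7, "wx": 0, "wy": 0, "wz": 0, "hand": 30}, {"dx": 0, "dy": 0, "dz": -2.6, "wx": 0, "wy": 0, "wz": 0, "hand": 30}, {"dx": 0, "dy": 0, "dz": -3.5, "wx": 0, "wy": 0, "wz": 0, "hand": 30}, {"dx": 0, "dy": 0, "dz": -4.4, "wx": 0, "wy": 0, "wz": 0, "hand": 30}, {"dx": 0, "dy": 0, "dz": -4.8, "wx": 0, "wy": 0, "wz": 0, "hand": 30}, {"dx": 0, "dy": 0, "dz": -4.8, "wx": 0, "wy": 0, "wz": 0, "hand": 30}]'

```text
clock: 13.15
eef_pos: [0.5276, 0.2744, 0.2546]
tool_rot: [0.068, 0.998, 0.002, 0.004]
ft_force: [0.8, 0.3, -1.5]
grip_width: 0.0442
grasp_force: 62.1
```

```bash
cat >> h.py <<'E'
L=lane_axes(); S2=np.array([.5999,-.1447,.0984]); Rp=np.c_[-L[:,0],L[:,1],-L[:,2]]
E
python3 - <<'E'
from h import *
move([.53,-.10,.25],Rp)
E
```

```text
d [-1.061 -7.412  0.064] w [-0.841 -5.868 -3.309] F [ 0.8  0.3 -1.5] rows>= 8.0
```

>>> drive_tool --rows '[{"dx": -0.5, "dy": -3.7, "dz": 0.03, "wx": -0.42, "wy": -2.9, "wz": -1.65, "hand": 30}, {"dx": -0.5, "dy": -3.7, "dz": 0.03, "wx": -0.42, "wy": -2.9, "wz": -1.65, "hand": 30}, {"dx": -0.5, "dy": -3.7, "dz": 0.03, "wx": -0.42, "wy": -2.9, "wz": -1.65, "hand": 30}, {"dx": -0.5, "dy": -3.7, "dz": 0.03, "wx": -0.42, "wy": -2.9, "wz": -1.65, "hand": 30}, {"dx": -1.06, "dy": -7.41, "dz": 0.06, "wx": -0.84, "wy": -5.87, "wz": -3.31, "hand": 30}, {"dx": -1.06, "dy": -7.41, "dz": 0.06, "wx": -0.84, "wy": -5.87, "wz": -3.31, "hand": 30}, {"dx": -1.06, "dy": -7.41, "dz": 0.06, "wx": -0.84, "wy": -5.87, "wz": -3.31, "hand": 30}, {"dx": -1.06, "dy": -7.41, "dz": 0.06, "wx": -0.84, "wy": -5.87, "wz": -3.31, "hand": 30}, {"dx": -1.06, "dy": -7.41, "dz": 0.06, "wx": -0.84, "wy": -5.87, "wz": -3.31, "hand": 30}, {"dx": -1.06, "dy": -7.41, "dz": 0.06, "wx": -0.84, "wy": -5.87, "wz": -3.31, "hand": 30}, {"dx": -1.06, "dy": -7.41, "dz": 0.06, "wx": -0.84, "wy": -5.87, "wz": -3.31, "hand": 30}, {"dx": -1.06, "dy": -7.41, "dz": 0.06, "wx": -0.84, "wy": -5.87, "wz": -3.31, "hand": 30}]'

```text
clock: 14.35
eef_pos: [0.5279, -0.0993, 0.2464]
tool_rot: [-0.078, 0.964, 0.019, 0.254]
ft_force: [-1.1, 0.3, -1.8]
grip_width: 0.0445
grasp_force: 62.2
```

Run:
```python
from h import *
print(bot.get_obs()['joint_pos'].round(2))
move(S2+.10*L[:,2],Rp)
```

```text
[-0.31 -0.01 -0.4   0.71  0.22 -0.41]
d [ 0.365 -1.122  1.206] w [-0.007 -0.106  0.035] F [-1.1  0.3 -1.8] rows>= 2.0
```

>>> drive_tool --rows '[{"dx": 0.36, "dy": -1.12, "dz": 0.4, "wx": 0, "wy": -0.1, "wz": 0.03, "hand": 30}, {"dx": 0.36, "dy": -1.12, "dz": 0.8, "wx": 0, "wy": -0.1, "wz": 0.03, "hand": 30}, {"dx": 0.36, "dy": -1.12, "dz": 1.2, "wx": 0, "wy": -0.1, "wz": 0.03, "hand": 30}, {"dx": 0.36, "dy": -1.12, "dz": 1.2, "wx": 0, "wy": -0.1, "wz": 0.03, "hand": 30}, {"dx": 0.36, "dy": -1.12, "dz": 1.2, "wx": 0, "wy": -0.1, "wz": 0.03, "hand": 30}]'

```text
clock: 14.85
eef_pos: [0.5508, -0.1527, 0.186]
tool_rot: [-0.077, 0.963, 0.02, 0.258]
ft_force: [1.6, -0.3, -1.7]
grip_width: 0.0442
grasp_force: 62.3
```

Run:
```python
from h import *
move(S2+.10*L[:,2],Rp)
c,im=shot('wrist','w5.png'); o=bot.get_obs()
for h in (.070,):
    C=o['eef_pos']-L[:,2]*.005+L[:,2]*.007   # top face of held blank
    print('held top corners',proj(c,[C+L@[a,b,0] for a in(-.05,.05) for b in(-.023,.023)]).round().tolist())
print('stack corners',proj(c,[S2+L@[a,b,0] for a in(-.05,.05) for b in(-.023,.023)]).round().tolist())
t,_=shot('top'); s,_=shot('side','s5.png')
cv2.imwrite('pics/w5.png',im[:,:,::-1])
```

```text
d [0.014 0.003 0.016] w [-0.008 -0.003  0.005] F [ 1.6 -0.3 -1.7] rows>= 1.0
held top corners [[218.0, 185.0], [347.0, 185.0], [231.0, 405.0], [335.0, 405.0]]
stack corners [[246.0, 142.0], [321.0, 142.0], [251.0, 284.0], [316.0, 284.0]]
```

View pics/w5.png

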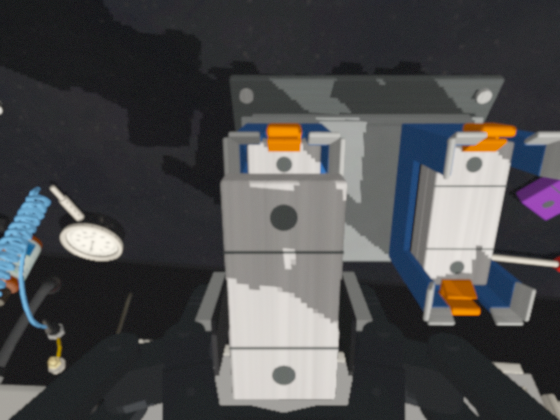

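The held blank sits square: its holes are at (284,217) and (284,375), lined up sideways with the stack hole at (284,164). I'll fit the along-lane offset from these.

Run:
```python
from h import *
from scipy.optimize import least_squares
c=cam('wrist'); o=bot.get_obs(); C=o['eef_pos']+L[:,2]*.002
obs=np.array([[284,217],[284,375],[222,178],[345,178]],float)
def f(p):
    q=[[-.036,0,0],[.036,0,0],[-.05,.023*-1,0],[-.05,.023,0]]
    rot=R.from_euler('y',p[3]).as_matrix()
    P=[C+L@(rot@np.array(v)+p[:3]) for v in q]; return (proj(c,P)-obs).ravel()
r=least_squares(f,[0,0,0,0.]); print('held offset lane mm',r.x[:3]*1000,'pitch deg',np.degrees(r.x[3]),r.fun.round(1))
print('stack holes pred',proj(c,[S2+L@[a,0,0] for a in(-.036,.036)]).round(1))
T=L.T@(o['eef_pos']-S2); print('TCP rel S2 lane mm',T*1000)
```

```text
held offset lane mm [ 0.04003054  0.10516244 -2.4862035 ] pitch deg -3.2135577338361965 [-0.3 -1.9 -0.3  0.1 -0.1  0.9  0.6  0.9]
stack holes pred [[285.4 160.8]
 [285.3 263.4]]
TCP rel S2 lane mm [  2.11921465  -1.11523623 102.09955066]
```

>>> drive_tool --rows '[{"dx": 0, "dy": 0, "dz": 0.3, "wx": 0, "wy": 0, "wz": 0, "hand": 30}, {"dx": 0, "dy": 0, "dz": 0.6, "wx": 0, "wy": 0, "wz": 0, "hand": 30}, {"dx": 0, "dy": 0, "dz": 0.85, "wx": 0, "wy": 0, "wz": 0, "hand": 30}, {"dx": 0, "dy": 0, "dz": 1.0, "wx": 0, "wy": 0, "wz": 0, "hand": 30}, {"dx": 0, "dy": 0, "dz": 1.0, "wx": 0, "wy": 0, "wz": 0, "hand": 30}]'

```text
clock: 15.5
eef_pos: [0.5754, -0.1498, 0.1423]
tool_rot: [-0.076, 0.963, 0.02, 0.258]
ft_force: [-0.1, -0.4, -2.5]
grip_width: 0.0445
grasp_force: 62.4
```

>>> drive_tool --rows '[{"dx": 0, "dy": 0, "dz": 0.1, "wx": 0, "wy": 0, "wz": 0, "hand": 30}, {"dx": 0, "dy": 0, "dz": 0.2, "wx": 0, "wy": 0, "wz": 0, "hand": 30}, {"dx": 0, "dy": 0, "dz": 0.2, "wx": 0, "wy": 0, "wz": 0, "hand": 30}]'

```text
clock: 15.8
eef_pos: [0.5805, -0.1494, 0.134]
tool_rot: [-0.076, 0.963, 0.02, 0.258]
ft_force: [-0.1, 0.3, -1.9]
grip_width: 0.0441
grasp_force: 62.4
```

>>> drive_tool --rows '[{"dx": 0, "dy": 0, "dz": 0.1, "wx": 0, "wy": 0, "wz": 0, "hand": 30}, {"dx": 0, "dy": 0, "dz": 0.2, "wx": 0, "wy": 0, "wz": 0, "hand": 30}, {"dx": 0, "dy": 0, "dz": 0.2, "wx": 0, "wy": 0, "wz": 0, "hand": 30}]'

```text
clock: 16.1
eef_pos: [0.5855, -0.1484, 0.1253]
tool_rot: [-0.076, 0.963, 0.02, 0.258]
ft_force: [0.8, 0.6, -2.2]
grip_width: 0.0442
grasp_force: 62.3
```

>>> drive_tool --rows '[{"dx": 0, "dy": 0, "dz": 0.06, "wx": 0, "wy": 0, "wz": 0, "hand": 30}, {"dx": 0, "dy": 0, "dz": 0.12, "wx": 0, "wy": 0, "wz": 0, "hand": 30}, {"dx": 0, "dy": 0, "dz": 0.12, "wx": 0, "wy": 0, "wz": 0, "hand": 30}]'

```text
clock: 16.4
eef_pos: [0.5884, -0.148, 0.12]
tool_rot: [-0.076, 0.963, 0.02, 0.258]
ft_force: [0.3, 1.2, -2.6]
grip_width: 0.044
grasp_force: 62.3
```

>>> drive_tool --rows '[{"dx": 0, "dy": 0, "dz": 0.05, "wx": 0, "wy": 0, "wz": 0, "hand": 30}, {"dx": 0, "dy": 0, "dz": 0.1, "wx": 0, "wy": 0, "wz": 0, "hand": 30}, {"dx": 0, "dy": 0, "dz": 0.1, "wx": 0, "wy": 0, "wz": 0, "hand": 30}]'

```text
clock: 16.7
eef_pos: [0.5911, -0.1476, 0.1166]
tool_rot: [-0.076, 0.963, 0.02, 0.259]
ft_force: [-2.8, 2.6, 1.5]
grip_width: 0.0447
grasp_force: 62.8
```

>>> drive_tool --rows '[{"dx": 0, "dy": 0, "dz": 0.05, "wx": 0, "wy": 0, "wz": 0, "hand": 30}, {"dx": 0, "dy": 0, "dz": 0.1, "wx": 0, "wy": 0, "wz": 0, "hand": 30}, {"dx": 0, "dy": 0, "dz": 0.1, "wx": 0, "wy": 0, "wz": 0, "hand": 30}]'

```text
clock: 17.0
eef_pos: [0.5937, -0.1472, 0.1128]
tool_rot: [-0.076, 0.963, 0.02, 0.259]
ft_force: [-3.9, 2.9, 4.0]
grip_width: 0.044
grasp_force: 63.2
```

>>> drive_tool --rows '[{"dx": 0, "dy": 0.02, "dz": 0.05, "wx": 0, "wy": 0, "wz": 0, "hand": 30}, {"dx": 0, "dy": 0.02, "dz": 0.1, "wx": 0, "wy": 0, "wz": 0, "hand": 30}, {"dx": 0, "dy": 0.02, "dz": 0.1, "wx": 0, "wy": 0, "wz": 0, "hand": 30}]'

```text
clock: 17.3
eef_pos: [0.596, -0.1467, 0.1079]
tool_rot: [-0.076, 0.963, 0.019, 0.259]
ft_force: [-4.1, -0.8, 2.3]
grip_width: 0.0439
grasp_force: 63.1
```

>>> drive_tool --rows '[{"dx": 0, "dy": 0, "dz": 0.05, "wx": 0, "wy": 0, "wz": 0, "hand": 30}, {"dx": 0, "dy": 0, "dz": 0.1, "wx": 0, "wy": 0, "wz": 0, "hand": 30}, {"dx": 0, "dy": 0, "dz": 0.1, "wx": 0, "wy": 0, "wz": 0, "hand": 30}]'

```text
clock: 17.6
eef_pos: [0.5984, -0.1463, 0.1036]
tool_rot: [-0.076, 0.963, 0.019, 0.259]
ft_force: [-4.5, -0.7, 4.9]
grip_width: 0.044
grasp_force: 63.3
```

>>> drive_tool --rows '[{"dx": 0, "dy": 0, "dz": 0.05, "wx": 0, "wy": 0, "wz": 0, "hand": 30}, {"dx": 0, "dy": 0, "dz": 0.1, "wx": 0, "wy": 0, "wz": 0, "hand": 30}, {"dx": 0, "dy": 0, "dz": 0.1, "wx": 0, "wy": 0, "wz": 0, "hand": 30}]'

```text
clock: 17.9
eef_pos: [0.6008, -0.1459, 0.0994]
tool_rot: [-0.076, 0.963, 0.019, 0.259]
ft_force: [-6.0, -0.3, 5.9]
grip_width: 0.0444
grasp_force: 63.5
```

>>> drive_tool --rows '[{"dx": 0, "dy": 0, "dz": 0.04, "wx": 0, "wy": 0, "wz": 0, "hand": 30}, {"dx": 0, "dy": 0, "dz": 0.08, "wx": 0, "wy": 0, "wz": 0, "hand": 30}, {"dx": 0, "dy": 0, "dz": 0.08, "wx": 0, "wy": 0, "wz": 0, "hand": 30}]'

```text
clock: 18.2
eef_pos: [0.6028, -0.1455, 0.096]
tool_rot: [-0.076, 0.963, 0.019, 0.259]
ft_force: [-7.2, -0.2, 6.6]
grip_width: 0.0443
grasp_force: 63.7
```

>>> drive_tool --rows '[{"dx": 0, "dy": 0, "dz": 0.03, "wx": 0, "wy": 0, "wz": 0, "hand": 30}, {"dx": 0, "dy": 0, "dz": 0.06, "wx": 0, "wy": 0, "wz": 0, "hand": 30}, {"dx": 0, "dy": 0, "dz": 0.06, "wx": 0, "wy": 0, "wz": 0, "hand": 30}]'

```text
clock: 18.5
eef_pos: [0.6042, -0.1453, 0.0935]
tool_rot: [-0.076, 0.963, 0.019, 0.259]
ft_force: [-6.3, -0.2, 8.2]
grip_width: 0.0442
grasp_force: 63.8
```

Run:
```python
from h import *
_,w=shot('wrist'); _,s=shot('side'); 
a=cv2.resize(w[60:380,160:420],(390,480)); b=cv2.resize(s[90:215,275:375],(390,480))
cv2.imwrite('pics/p6.png',np.hstack([a,b])[:,:,::-1])
```

```text
(no output)
```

View pics/p6.png

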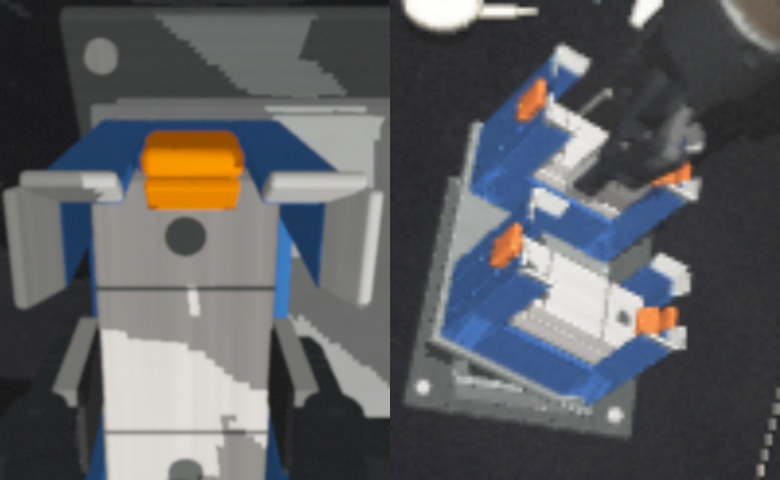

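The lower catch has snapped over the blank's edge; the upper one is hidden from view. I'll release, retreat and check.

>>> drive_tool --rows '[{"dx": 0, "dy": 0, "dz": 0, "wx": 0, "wy": 0, "wz": 0, "hand": 58}, {"dx": 0, "dy": 0, "dz": 0, "wx": 0, "wy": 0, "wz": 0, "hand": 58}, {"dx": 0, "dy": 0, "dz": 0, "wx": 0, "wy": 0, "wz": 0, "hand": 58}, {"dx": 0, "dy": 0, "dz": 0, "wx": 0, "wy": 0, "wz": 0, "hand": 58}, {"dx": 0, "dy": 0, "dz": -0.2, "wx": 0, "wy": 0, "wz": 0, "hand": 58}, {"dx": 0, "dy": 0, "dz": -0.6, "wx": 0, "wy": 0, "wz": 0, "hand": 58}, {"dx": 0, "dy": 0, "dz": -1.2, "wx": 0, "wy": 0, "wz": 0, "hand": 58}, {"dx": 0, "dy": 0, "dz": -2.0, "wx": 0, "wy": 0, "wz": 0, "hand": 58}, {"dx": 0, "dy": 0, "dz": -2.8, "wx": 0, "wy": 0, "wz": 0, "hand": 58}, {"dx": 0, "dy": 0, "dz": -2.8, "wx": 0, "wy": 0, "wz": 0, "hand": 58}, {"dx": 0, "dy": 0, "dz": -2.8, "wx": 0, "wy": 0, "wz": 0, "hand": 58}]'

```text
clock: 19.7
eef_pos: [0.5351, -0.1561, 0.2161]
tool_rot: [-0.076, 0.962, 0.019, 0.26]
ft_force: [0.1, -0.6, -0.3]
grip_width: 0.0581
grasp_force: 0.0
```

Run:
```python
from h import *
c,w=shot('wrist'); print('seat top holes pred',proj(c,[S2+L@[a,0,.001] for a in(-.036,.036)]).round(1),'rest-on-ramp pred',proj(c,[S2+L@[a,0,.026] for a in(-.036,.036)]).round(1))
_,s=shot('side')
a=cv2.resize(w[80:330,180:380],(390,480)); b=cv2.resize(s[90:215,275:375],(390,480))
cv2.imwrite('pics/p7.png',np.hstack([a,b])[:,:,::-1])
```

```text
seat top holes pred [[285.4 152.8]
 [285.3 245.2]] rest-on-ramp pred [[285.4 159.1]
 [285.4 259.3]]
```

View pics/p7.png

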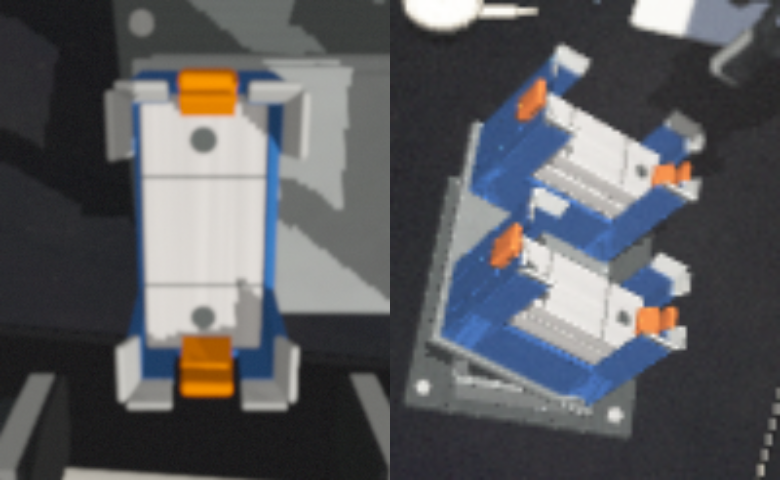

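The holes appear at rows 153 and 245, matching the seated prediction (152.8, 245.2), and both orange catches overlap the blank's ends. Handing in.

```bash
python3 -c "from workcell import bot; print(bot.job_done())"
```

```text
the job is handed in; nothing more can be done
None
```

The blank is in lane 2, the lane that gave when pressed, lying flat under both orange catches in the last camera check; the job is handed in, but no verdict came back.

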